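Seat a splined LED candle in its table holder and hold it down

ROBOT

A 6-joint arm with a two-finger parallel gripper is mounted at the origin on the work surface. World frame = base frame: x ahead of the robot, y to its left, z up, the work surface at z = 0. Lengths are in m, angles in rad, forces in N, time in s.
With the tool pointing down it reaches from about 0.225 to 0.875 m from the base axis. Payload 3.4 kg.
Tool frame: the origin (TCP) lies on the centre line of the jaws, within the pads' length; the fingertips stand 14 mm ahead of it and the grasp point (between the pads) lies 5 mm behind it; z points along the fingers, y is the line along which they close (so a half turn about z gives the same grasp; the last joint's range is limited). The gripper opens to 85 mm and grips with 20 to 120 N. Pads are 22 mm wide; open, the fingers measure 114 mm over their backs; the gripper's body (76 mm by 85 mm) begins 54 mm behind the grasp point. The pads swing forward as they close: fully open they stand 13 mm farther back than shut.
Start: joints at [1.1, 0.276, 1.505, -0, 1.361, -0.121], TCP at [0.197, 0.54, 0.245] pointing down, gripper open.
Joint ranges: [-2.89, 2.89], [-0.75, 2.08], [0.22, 2.7], [-1.18, 4.32], [0.11, 2.71], [-2.7, 2.7]. Speed limits (rad/s): [2.57, 2.57, 3.14, 3.14, 3.14, 3.14].

INTERFACE

Orientations are given as a unit quaternion [w, x, y, z].
In Python, from rig import manip, eyes gives the robot as it stands.
- The arm moves only by the shell command python3 -m creep 'ROWS' [FORCE]. ROWS is JSON, a list of rows, each a list of 5 numbers: the opening, from 0 (shut) to 1 (fully open), then the shift along the tool's x, y, z normalised to -1 to 1, where 1 is 0.5 m, then the turn about the tool's z normalised to -1 to 1, where 1 is 360 degrees. In form: [[fingers, dx, dy, dz, spin], ...]. A call has 1 to 10 rows; each row is the pose to reach, as a shift and turn from the pose commanded when the call began, along the tool's axes at that moment, turning the shorter way round; what a row does not reach only later rows make up. A row lasts 1/10 s, in which the tool goes at most 50 mm and 8.59 degrees, less where a joint would pass 70% of its speed; a pose out of reach is approached as far as the arm can. A call with a number of a shift or a turn outside -1 to 1 is refused whole. A call with a gripper value outside its range is refused whole. The fingers move at their own pace and stop on an object; FORCE is the grip in N (left out, the last holds). Time passes only in rows, so rows that repeat a pose let the fingers close. It gives the time, the measured TCP pose, the force, the opening and the grip force at its end, in the units of the state.
- manip.get_state(): the state, without advancing time (a new reading comes with each control period).
- eyes.get_image(name): name is "scene" or "top"; returns a dict with "frame" (420x560x3 uint8, red, green, blue), "fx", "fy", "cx", "cy" (pixels), "R" (3x3) and "t" (3): a world point X has camera coordinates R X + t. Camera axes: x right, y down, z forward; pixel columns grow to the right and rows downward; lengths in m; the calibration is good to about 2 mm. A picture is of the moment at which its call begins. There is no depth.
- manip.sign_off(): hands the job in; it is judged then, once.
Trained networks look in the newest picture that a camera, given by its name, has taken for a name from the list of things; names that differ only in an ending like _2 or _b are one class to them, and where a whole thing is asked for, a point or a joint stands for the part that bears it (a point fixed in the world has none). Each returns a list of dicts, best first, with "confidence" (0 to 1); they miss things now and then, are a little off and sometimes report something else, mostly with a low value. They report only what shows in the picture. A call takes as long as a camera call. They do not tell look-alikes from the thing itself.
- eyes.regions_of(camera, label): "mask" (420x560 bool, what is visible of it) and "bbox" ([left, top, right, bottom] in pixels, round what is visible of it).
- eyes.place_of(camera, label): "centre" ([column, row] in pixels: a listed point, or the origin of a listed thing).
The state is a dict: "clock": time; "qpos": joint angles; "qd": joint speeds; "effort": joint torques, N m; "position": TCP position; "ee_rot": TCP orientation; "contact_force": force on the tool from outside, world axes, zero at the start; "moment": the same for the moment, N m; "width": finger opening in m; "gripper_force": force on a finger pad.
Only numpy, scipy, OpenCV 4.12 (cv2) and the standard library are available. Lean on these libraries where they do the work, as an engineer would, in place of code of your own. Each camera call takes 0.05 s, during which the arm holds its last target. There are 200 camera calls.

TASK

Take the dark dust cap off the brass candle holder and stand it, same way up and let go, wholly on the round cork coaster. Then lift the ivory candle out of the wooden caddy, turn it until the splines of its stem drop into the notches of the holder's cup, slide it down fully home with its collar flush on the cup, and finish while still holding it pressed down against the spring. Leave the green candle and the rest of the table setting as they are.

Things in the scene. Friction and masses are not known exactly. Their poses are not given: they have to be found in the camera images.
- holder: Brass candle holder, fixed: round foot 96 mm wide, short column, castellated square cup 38 x 38 mm (z 40 to 90 mm) whose four corner blocks leave a cross-shaped opening. Origin: centre of its underside, z up. The cross runs along its x and y axes; each notch is 9.2 mm wide, open to the outside, 48 mm deep; the bore in the middle is 17 mm wide.
- socket_rim (a point): Centre of the cup's top face, 90 mm above the table, on the holder's axis. Its x and y axes run along the four notches (the same as the holder's axes), z up.
- plunger (a joint): Spring plunger (steel disc 13 mm wide) on the axis in the cup, its top 32 mm below the rim at value 0; grows in m as it is pressed down, stop at 0.010. Spring force 4 N at 0, 10 N at 0.008, where it stands when the candle's collar is flush. The candle's weight does not press it: let go, the candle stands about 8 mm proud.
- cap: Dark steel dust cap, loose over the cup, 90 g: plate 66 mm wide with a 10 mm skirt (inside 60 mm wide) round the cup, and a round knob on top. Origin: centre of the skirt's lower edge, z up. Plate top at z 15 mm, knob to 47 mm. On the cup the plate rests on the rim, so the origin is 10 mm below the rim; on the coaster it stands on its skirt.
- cap_knob (a point): Middle of the cap's knob, 36 mm above the cap's origin: where to grip it. The knob is 23 mm wide from 10 mm below to 8 mm above this point.
- coaster: Round cork coaster, 130 mm wide, 6 mm thick, fixed to the table. Origin: centre of its underside.
- candle: Ivory LED candle, 150 g, upright and loose in one of the caddy's two holes. Origin: on its axis, underside of its brass collar; z up. Collar 40 mm wide, 6 mm thick, with four lugs 6 mm wide reaching 27 mm from the axis along +-x and +-y, right above the splines. Round ivory body 29 mm wide from z 6 to 106 mm (grip it here), flame tip to 124 mm. Any quarter turn fits the holder.
- candle_grip (a point): On the candle's axis, 70 mm above its origin: a good height to grip the body.
- candle_foot (a point): Tip of the candle's stem, 40 mm below its origin. Round core 12 mm wide, cone at the tip; four splines 6 mm wide reach 14.5 mm from the axis along the candle's +-x and +-y, from the collar down to z -30 mm (rounded lower edges). The core enters the bore first; the splines meet the rim with the origin 30 mm above it, the tip meets the plunger with the origin 8 mm above it.
- green_candle: Olive green candle of the same shape and size in the other hole of the caddy; origin as for the ivory one. Leave it alone.
- caddy: Wooden block 200 x 90 x 50 mm, fixed, with two round holes 35 mm wide, on its x axis at 50 mm either side of its centre. A candle's collar rests on its top face (z 50 mm). Origin: centre of its underside. It may be at the left or the right of the holder, the coaster being at the other side.
- goblet: Dark teal stemmed goblet, 74 mm wide, 140 mm tall. Origin: centre of its underside. Leave it alone.
- tumbler: Amber glass tumbler, 76 mm wide, 95 mm tall. Origin: centre of its underside. Leave it alone.
- bud_vase: Small glass bud vase, 66 mm wide, with an orange rose, 167 mm tall in all. Origin: centre of its underside. Leave it alone.
- knife: Gold table knife lying flat at the left, 220 mm long along its x axis, 6 mm thick. Origin: its middle, underside. Leave it alone.
- sign_stand: Table sign: brass foot 64 mm wide with a rod and a blank sage-green plaque 62 mm wide, 168 mm tall in all. Origin: centre of its underside. Leave it alone.
There are look-alikes about, which are no part of the job. Leave any pink look-alike of the candle alone. Leave any pink look-alike of the holder alone.

How it is judged:
On the way, in this order (a step that is already met when the one before it is completed fails the run):
1. the cap stands upright on the coaster, let go (horizontal distance between cap and coaster below 0.035 m and height (world z) of cap below 0.012 m and angle between cap's own z axis and vertical below 0.1 rad and contact force between cap and the fingers below 0.1 N and linear speed of cap below 0.02 m/s), for 0.2 s.
2. the ivory candle is lifted clear out of the caddy (height (world z) of candle above 0.095 m and contact force between candle and the fingers above 1 N), for 0.1 s.
3. the splines have dropped into the notches (horizontal distance between candle and socket_rim below 0.004 m and angle between candle's own z axis and vertical below 0.1 rad and (angle between the x axis of candle and the x axis of socket_rim, either way round below 0.2 rad or angle between the x axis of candle and the y axis of socket_rim, either way round below 0.2 rad) and z of candle in the frame of socket_rim below 0.022 m), for 0.1 s.
At the end, for the whole second after the job is handed in: Ivory candle upright (0.1 rad), on the cup's axis (4 mm), splines in the notches (0.2 rad), collar within 3 mm of the rim, plunger down over 4.5 mm, pressed by the fingers (over 3 N), at rest; cap upright, released, centre within 35 mm of the coaster's (all of step 1 and horizontal distance between candle and socket_rim below 0.004 m and angle between candle's own z axis and vertical below 0.1 rad and (angle between the x axis of candle and the x axis of socket_rim, either way round below 0.2 rad or angle between the x axis of candle and the y axis of socket_rim, either way round below 0.2 rad) and z of candle in the frame of socket_rim below 0.003 m and value of joint plunger above 0.0045 m and contact force between candle and the fingers above 3 N and linear speed of candle below 0.02 m/s); the arm keeps its last pose, push and grip.
It fails at once if the green candle is pulled out or tipped (distance of green_candle from where it was at the start of the episode above 0.02 m or angle between green_candle's own z axis and vertical above 0.25 rad).
It fails at once if something of the table setting is pushed away or knocked over (distance of any of goblet, tumbler, bud_vase, knife, sign_stand from where it was at the start of the episode above 0.03 m or angle between any of goblet, tumbler, bud_vase, knife, sign_stand's own z axis and vertical above 0.35 rad).
It also fails if it takes over 64 s, if anything falls off the work surface, if the arm or the gripper's body presses on something with over 40 N, if the wrist force passes 120 N, or if a joint passes its speed limit or range.

## Working session

There is one attempt and no reset: what is moved stays moved. The work goes in short steps, Python scripts to look and compute and a shell command to move; the robot and the scene stay as the last step left them, time stands still between calls to the robot, and variables do not carry over. Pictures are saved under pics/ and viewed, at most 10 in all, crops included, and the job is handed in when it is done.

```bash
mkdir -p pics; ls; cat > h.py <<'E'
import numpy as np, cv2
from rig import manip, eyes
def shot(n,f=None):
    d=eyes.get_image(n)
    if f: cv2.imwrite('pics/'+f,cv2.cvtColor(d['frame'],cv2.COLOR_RGB2BGR))
    return d
def ray(d,p):
    v=np.array([(p[0]-d['cx'])/d['fx'],(p[1]-d['cy'])/d['fy'],1.]);R=np.array(d['R'])
    o=-R.T@np.array(d['t']); v=R.T@v
    return o,v/np.linalg.norm(v)
def atz(d,p,z):
    o,v=ray(d,p); return o+v*(z-o[2])/v[2]
def tri(rs):
    A=0;b=0
    for o,v in rs:
        M=np.eye(3)-np.outer(v,v);A=A+M;b=b+M@o
    return np.linalg.solve(A,b)
def proj(d,X):
    c=np.array(d['R'])@np.asarray(X)+np.array(d['t']);return c[0]/c[2]*d['fx']+d['cx'],c[1]/c[2]*d['fy']+d['cy']
E
python3 - <<'E'
from h import *
np.set_printoptions(precision=4,suppress=True)
s=shot('scene','s0.png');t=shot('top','t0.png')
print(manip.get_state())
for c,d in(('scene',s),('top',t)):
    print(c,'cam',ray(d,(280,210)))
    for n in ['holder','socket_rim','cap','cap_knob','coaster','candle','candle_grip','candle_foot','green_candle','caddy','goblet','tumbler','bud_vase','knife','sign_stand']:
        print(n,[(np.round(r['centre'],1),round(r['confidence'],2)) for r in eyes.place_of(c,n)])
E
```

```text
pics
{'clock': 0.1, 'qpos': array([ 1.1   ,  0.2766,  1.506 ,  0.    ,  1.3608, -0.121 ]), 'qd': array([ 0.0005, -0.0025, -0.0033, -0.0008, -0.0005,  0.0008]), 'effort': array([  0.0019, -41.77  , -24.6405,  -0.0002,   0.0057,  -0.    ]), 'position': array([0.1969, 0.5398, 0.2445]), 'ee_rot': array([-0.0003,  0.174 ,  0.9847, -0.0008]), 'contact_force': array([-0.4935, -0.1797, -0.1788]), 'moment': array([-0.0112,  0.0028, -0.0191]), 'gripper_force': 0.0, 'width': 0.08555890796984388}
scene cam (array([ 1.0333, -0.1108,  0.8564]), array([-0.5456,  0.1958, -0.8149]))
holder [(array([254.8, 228.1]), 0.7), (array([245.2, 186.5]), 0.64)]
socket_rim [(array([256.2, 208.3]), 0.69), (array([244.6, 162.3]), 0.62)]
cap [(array([254.9, 210.1]), 0.58)]
cap_knob [(array([251.7, 201.7]), 0.85)]
coaster [(array([347.2, 204.5]), 0.89)]
candle [(array([134.1, 197.1]), 0.76), (array([144.8, 231.1]), 0.6)]
candle_grip [(array([134.5, 216.6]), 0.87), (array([126.2, 176.1]), 0.61), (array([348.2, 209.5]), 0.25)]
candle_foot [(array([142.2, 204.3]), 0.81)]
green_candle [(array([151.1, 267. ]), 0.87)]
cad
[... 534 characters left out ...]
b [(array([295.8, 223.5]), 0.64), (array([294.5, 227.7]), 0.55)]
coaster [(array([210.8, 222.5]), 0.73), (array([294.2, 225.9]), 0.32)]
candle [(array([387.4, 281.9]), 0.67), (array([388.6, 240.2]), 0.55), (array([293.3, 226.7]), 0.17)]
candle_grip [(array([396.7, 287.2]), 0.73), (array([395.2, 246.8]), 0.64), (array([388. , 245.2]), 0.38)]
candle_foot []
green_candle [(array([383.6, 209.9]), 0.59)]
caddy [(array([381.4, 227.9]), 0.95)]
goblet [(array([234., 151.]), 0.66), (array([295.6, 223.6]), 0.17)]
tumbler [(array([308.3, 156.3]), 0.75)]
bud_vase [(array([356.3, 152.3]), 0.68), (array([310.5, 158.2]), 0.59)]
knife [(array([158. , 222.4]), 0.67)]
sign_stand [(array([265.1, 145. ]), 0.9)]
```

```bash
python3 -c "
import cv2
for n,(a,b,c,d) in {'s0':(90,130,430,360),'t0':(130,110,430,330)}.items():
    i=cv2.imread(f'pics/{n}.png')[b:d,a:c]; k=min(800/i.shape[1],600/i.shape[0]); i=cv2.resize(i,None,fx=k,fy=k,interpolation=cv2.INTER_CUBIC)[:600,:800];cv2.imwrite(f'pics/{n}c.png',i);print(k)
"
```

```text
2.3529411764705883
2.6666666666666665
```

View pics/s0c.png

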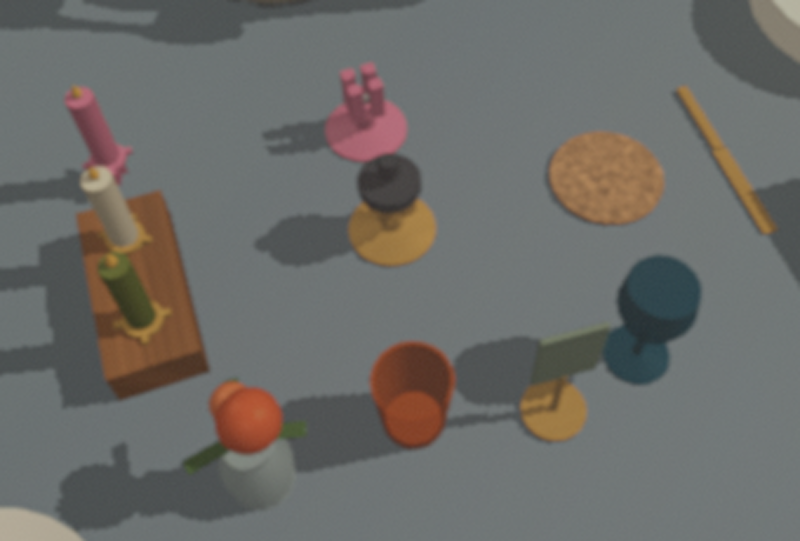

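View pics/t0c.png

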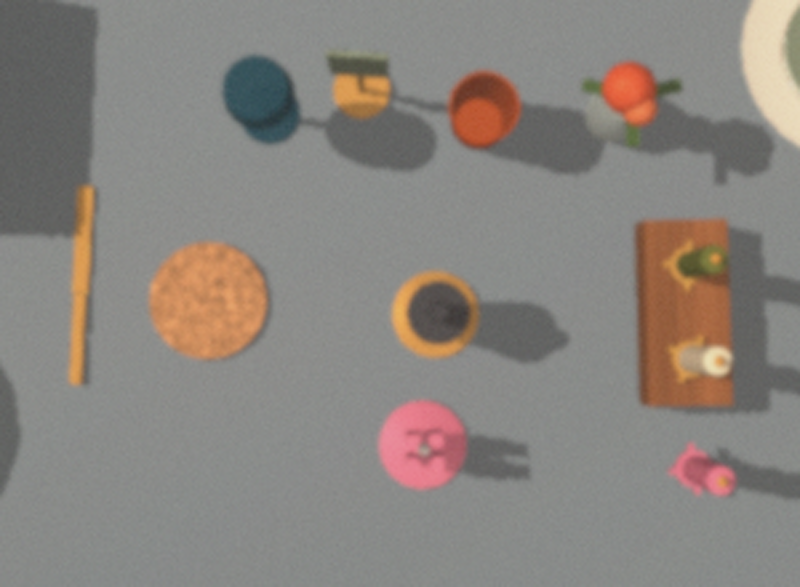

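The top view (crop /2.667 + (130,110)) has the capped holder at about (293,226), the coaster at (209,222), the ivory candle at (390,245) and the green one at (387,208). The pink decoys sit nearer the robot. The scene view agrees, with the ivory collar at about (144,231) and the knob at (253,198).

```bash
python3 - <<'E'
from h import *
np.set_printoptions(precision=4,suppress=True)
s=shot('scene');t=shot('top')
def T(n,a,b): 
    ra,rb=ray(s,a),ray(t,b);X=tri([ra,rb]);print(n,X,'res px',np.round(np.subtract(proj(s,X),a),1),np.round(np.subtract(proj(t,X),b),1));return X
T('knob',(251.7,201.7),(295,225.5))
T('coaster',(347.2,204.5),(210.8,222.5))
T('grip',(134.5,216.6),(395.2,246.8))
T('candle',(144.8,231.1),(388.6,242))
T('caddy',(151.9,255.7),(381.4,227.9))
T('green',(151.1,267),(383.6,209.9))
# masks
for c,d in(('scene',s),('top',t)):
  for n,z in(('cap',.095),('coaster',.006),('caddy',.05),('holder',0),('candle',0.1)):
    for r in eyes.regions_of(c,n):
      m=r['mask'];ys,xs=np.nonzero(m)
      print(c,n,round(r['confidence'],2),r['bbox'],'cen',xs.mean().round(1),ys.mean().round(1),atz(d,(xs.mean(),ys.mean()),z),m.sum())
for n,p,z in(('ivory collar',(388.7,245),.053),('cap',(294,227),.09)): print(n,atz(t,p,z))
E
```

```text
knob [0.4947 0.015  0.1148] res px [ 1.4 -0. ] [1.2 0.4]
coaster [0.5016 0.2658 0.0078] res px [-1.5 -0. ] [-1.2 -0.6]
grip [ 0.4455 -0.2568  0.1057] res px [-0.1  0. ] [-0.1 -0. ]
candle [ 0.4579 -0.2492  0.058 ] res px [-0.9  0. ] [-0.7 -0.1]
caddy [ 0.498  -0.2461  0.0043] res px [ 1.2 -0.1] [1.  0.1]
green [ 0.5494 -0.2449  0.0389] res px [ 2.  -0.1] [1.6 0.2]
scene cap 0.94 [240.0, 195.9, 266.6, 218.6] cen 254.8 207.2 [0.4974 0.0177 0.095 ] 536
scene coaster 0.82 [324.7, 187.2, 369.1, 226.2] cen 346.8 205.5 [0.5045 0.268  0.006 ] 1479
scene caddy 0.66 [121.1, 212.1, 176.7, 299.7] cen 150.7 259.8 [ 0.5359 -0.2458  0.05  ] 2342
scene holder 0.96 [240.2, 214.5, 272.2, 244.1] cen 256.1 229.3 [0.4989 0.017  0.    ] 740
scene holder 0.85 [232.6, 159.5, 260.4, 201.5] cen 244.5 181.1 [0.3347 0.0315 0.    ] 924
scene candle 0.86 [116.7, 165.3, 146.8, 207.0] cen 129.9 186.3 [ 0.346  -0.2579  0.1   ] 521
scene candle 0.74 [120.8, 202.4, 158.2, 234.4] cen 137.2 220.0 [ 0.4527 -0.2529  0.1   ] 572
top cap 0.71 [284.1, 214.4, 305.8, 239.1] cen 294.3 226.2 [0.4942 0.0192 0.095 ] 440
top coaste
[... 161 characters left out ...]
6 ] 253
top caddy 0.72 [366.9, 192.2, 407.1, 258.6] cen 384.7 226.7 [ 0.501  -0.2415  0.05  ] 1909
top caddy 0.49 [280.7, 213.2, 304.4, 240.0] cen 294.2 226.3 [0.4949 0.0177 0.05  ] 447
top holder 0.85 [273.3, 258.1, 305.0, 295.3] cen 288.1 275.9 [0.3493 0.0299 0.    ] 848
top holder 0.65 [277.8, 214.6, 310.3, 245.3] cen 290.4 228.6 [0.4887 0.0268 0.    ] 320
top holder 0.29 [348.1, 133.9, 385.5, 165.1] cen 364.0 148.2 [ 0.7369 -0.1882  0.    ] 659
top candle 0.74 [382.3, 236.0, 399.7, 251.5] cen 391.6 243.9 [ 0.4531 -0.2485  0.1   ] 213
top candle 0.61 [382.5, 272.8, 408.8, 296.1] cen 393.5 286.9 [ 0.3365 -0.2553  0.1   ] 268
ivory collar [ 0.4491 -0.2529  0.053 ]
cap [0.492  0.0198 0.09  ]
```

```bash
python3 -m creep '[[1,-0.9,-0.76,0,-0.0556],[1,-0.9,-0.76,0,-0.0556],[1,-0.9,-0.76,0,-0.0556],[1,-0.9,-0.76,0,-0.0556],[1,-0.9,-0.76,0,-0.0556],[1,-0.9,-0.76,0,-0.0556],[1,-0.9,-0.76,0,-0.0556],[1,-0.9,-0.76,0,-0.0556],[1,-0.9,-0.76,0,-0.0556],[1,-0.9,-0.76,0,-0.0556]]' 40; python3 -c "
from h import *
print(manip.get_state()['ee_rot'],manip.get_state()['qpos'])"
```

```text
clock: 3.2
position: [0.4438, 0.1084, 0.2457]
ee_rot: [0.001, 0.0, 1.0, 0.0]
contact_force: [0.4, -0.3, 0.4]
width: 0.0853
gripper_force: 0.0
[5.69543720e-04 3.49830875e-04 9.99999750e-01 2.32645342e-04] [ 8.68494145e-02  9.55143315e-02  1.73737676e+00  3.77321990e-04
  1.30752630e+00 -1.48334523e+00]
```

```bash
python3 -m creep '[[1,-0.102,-0.181,0,0],[1,-0.102,-0.181,0,0],[1,-0.102,-0.181,0,0],[1,-0.102,-0.181,0.1,0],[1,-0.102,-0.181,0.14,0],[1,-0.102,-0.181,0.14,0]]'; python3 - <<'E'
from h import *
t=shot('top');s=shot('scene')
for c,d in(('top',t),('scene',s)):
  for n in('cap_knob','cap'):
    for r in eyes.place_of(c,n): print(c,n,r['centre'],round(r['confidence'],2))
  i=d['frame'];k=6
  p=proj(d,(.495,.018,.116));x,y=int(p[0]),int(p[1]);i=i[y-40:y+40,x-50:x+50,::-1]
  cv2.imwrite(f'pics/{c}1.png',cv2.resize(i,None,fx=k,fy=k,interpolation=cv2.INTER_CUBIC));print(x,y)
E
```

```text
clock: 3.8
position: [0.4912, 0.0205, 0.1724]
ee_rot: [-0.004, 0.0, 1.0, 0.001]
contact_force: [-0.8, 0.0, 0.4]
width: 0.085
gripper_force: 0.0
295 225
scene cap_knob [254.7, 200.0] 0.83
scene cap [255.6, 209.3] 0.59
254 201
```

View pics/scene1.png

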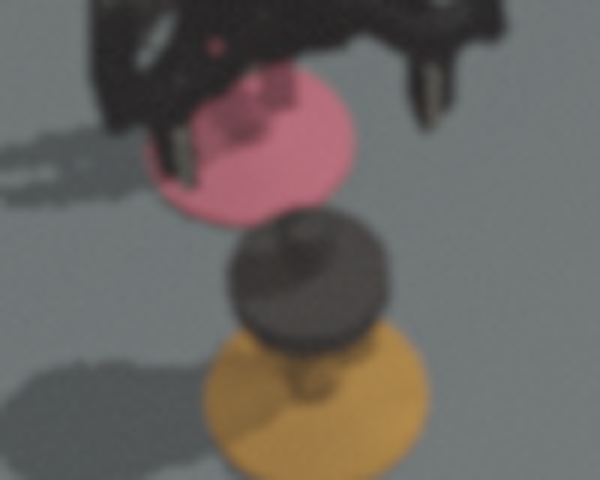

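The fingers straddle the knob, with finger tips at about (180,175) and (432,120) in the crop and the knob near (300,240). I'll descend and grip.

```bash
python3 -m creep '[[1,0,0,0.06,0],[1,0,0,0.11,0],[1,0,0,0.116,0],[1,0,0,0.116,0],[0,0,0,0.116,0],[0,0,0,0.116,0],[0,0,0,0.116,0],[0,0,0,0.116,0],[0,0,0,0.116,0],[0,0,0,0.116,0]]' 40
```

```text
clock: 5.1
position: [0.4944, 0.0198, 0.118]
ee_rot: [0.001, 0.0, 1.0, -0.0]
contact_force: [-1.4, 1.1, 6.0]
width: 0.0215
gripper_force: 39.2
```

```bash
python3 -m creep '[[0,0,0,-0.04,0],[0,0,0,-0.1,0],[0,0,0,-0.14,0],[0,0,0.1,-0.16,0],[0,-0.016,0.2,-0.16,0],[0,-0.016,0.3,-0.16,0],[0,-0.016,0.4,-0.16,0],[0,-0.016,0.498,-0.16,0],[0,-0.016,0.498,-0.16,0],[0,-0.016,0.498,-0.16,0]]'; python3 - <<'E'
from h import *
t=shot('top');s=shot('scene')
a=[cv2.resize(d['frame'][y-45:y+45,x-65:x+65,::-1],None,fx=6,fy=6,interpolation=cv2.INTER_CUBIC)[::1] for d,(x,y) in((s,map(int,proj(s,(.502,.27,.08)))),(t,map(int,proj(t,(.495,.018,.08)))))]
i=np.vstack([cv2.resize(q,(433,300)) for q in a]);cv2.imwrite('pics/lift.png',i)
for c in('top','scene'):
    for r in eyes.place_of(c,'cap')+eyes.place_of(c,'coaster'): print(c,r['centre'],round(r['confidence'],2))
E
```

```text
clock: 6.1
position: [0.5015, 0.2697, 0.1964]
ee_rot: [-0.001, -0.001, 1.0, -0.001]
contact_force: [-0.1, 0.3, -1.0]
width: 0.0215
gripper_force: 39.7
top [199.9, 218.8] 0.67
top [209.1, 222.7] 0.96
scene [358.0, 166.9] 0.72
scene [346.7, 207.2] 0.82
```

View pics/lift.png

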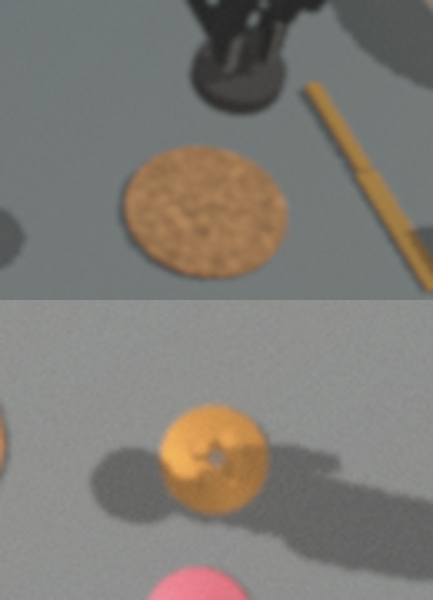

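Cap is lifted and hanging level above the coaster. Lower it, release and retreat.

```bash
python3 -m creep '[[0,0,0,0.09,0],[0,0,0,0.18,0],[0,0,0,0.25,0],[0,0,0,0.28,0],[0,0,0,0.295,0],[0,0,0,0.302,0],[0,0,0,0.304,0],[0,0,0,0.304,0]]' && python3 -m creep '[[0.3,0,0,0.002,0],[0.5,0,0,0.002,0],[0.8,0,0,0.002,0],[0.8,0,0,0.002,0]]'
```

```text
clock: 7.2
position: [0.5031, 0.269, 0.0464]
ee_rot: [0.001, 0.0, 1.0, 0.0]
contact_force: [0.2, -0.0, -0.3]
width: 0.0212
gripper_force: 39.7
clock: 7.6
position: [0.5023, 0.2689, 0.0446]
ee_rot: [0.0, 0.0, 1.0, 0.0]
contact_force: [0.6, -0.3, -0.8]
width: 0.0677
gripper_force: 0.0
```

```bash
python3 -m creep '[[0.9,0,0,-0.1,0],[1,0,0,-0.2,0],[1,0,0,-0.3,0],[1,0,0,-0.4,0],[1,0,0,-0.4,0]]'; python3 - <<'E'
from h import *
import itertools
np.set_printoptions(precision=4,suppress=True)
T=[shot('top') for _ in range(4)];pl={}
for c in('top','scene'):
    d=shot(c)
    for n in('cap','coaster','socket_rim','holder','candle','candle_grip'):
        print(c,n,[(r['centre'],round(r['confidence'],2)) for r in eyes.place_of(c,n)])
S=[shot('scene') for _ in range(4)]
ims={}
for n,L in(('t',T),('s',S)):
    f=np.mean([d['frame'] for d in L],0);np.save(n+'.npy',f);d=L[0]
    for k,P,h in(('rim',(.495,.018,.09),20),('can',(.45,-.252,.056),20)):
        x,y=map(int,proj(d,P));print(n,k,x,y)
        q=cv2.resize(f[y-h:y+h,x-h:x+h,::-1].astype(np.float32),(300,300),interpolation=cv2.INTER_CUBIC)
        ims[n+k]=np.clip(q*1.3,0,255)
cv2.imwrite('pics/det.png',np.vstack([np.hstack([ims['trim'],ims['tcan']]),np.hstack([ims['srim'],ims['scan']])]))
import pickle;pickle.dump((T[0],S[0]),open('cal.pkl','wb'))
E
```

```text
clock: 8.1
position: [0.506, 0.2704, 0.2525]
ee_rot: [0.008, 0.0, 1.0, 0.003]
contact_force: [-0.5, -0.3, 0.6]
width: 0.0854
gripper_force: 0.0
top cap [([207.9, 219.3], 0.58), ([381.5, 227.7], 0.4)]
top coaster [([209.9, 222.6], 0.71)]
top socket_rim [([292.6, 226.9], 0.95)]
top holder [([292.3, 226.8], 0.85), ([289.2, 276.9], 0.65), ([229.1, 150.3], 0.17)]
top candle [([390.3, 305.0], 0.81), ([206.9, 219.6], 0.66), ([387.3, 244.6], 0.48)]
top candle_grip [([391.5, 332.4], 0.97), ([387.8, 212.2], 0.41)]
scene cap [([346.9, 205.2], 0.75), ([154.5, 255.8], 0.25)]
scene coaster []
scene socket_rim [([244.8, 162.7], 0.77), ([255.0, 207.9], 0.6)]
scene holder [([246.0, 187.2], 0.66), ([258.9, 225.7], 0.6)]
scene candle [([144.7, 233.7], 0.56), ([132.7, 182.5], 0.56)]
scene candle_grip [([124.4, 166.9], 0.94)]
t rim 294 225
t can 388 244
s rim 254 207
s can 142 229[ WARN:0@15.333] global loadsave.cpp:1063 imwrite_ Unsupported depth image for selected encoder is fallbacked to CV_8U.
```

View pics/det.png

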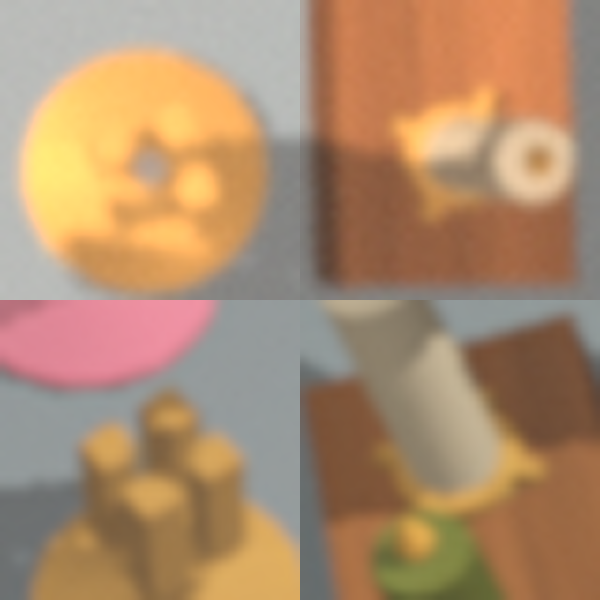

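The top view shows the cross opening with the plunger disc at px (294,227). In the scene view the four corner posts have their tops around (255,205). Three candle lugs show in the top view at tile offsets (185,95), (100,128) and (135,215). I'll fit both poses by matching models to these views.

```bash
cat > fit.py <<'E'
from h import *
import pickle,sys
from scipy.optimize import minimize
np.set_printoptions(precision=4,suppress=True)
t,s=pickle.load(open('cal.pkl','rb'));ft,fs=np.load('t.npy'),np.load('s.npy')
U=lambda c,p:np.array([(c[0]-20+a/7.5-.5,c[1]-20+b/7.5-.5) for a,b in p])
# holder posts tops, scene
P=np.array([atz(s,p,.09) for p in U((254,207),[(110,145),(165,112),(215,155),(153,192)])])
print('posts',P[:,:2],P.mean(0)); d=P[:,:2]-P[:,:2].mean(0);a=np.arctan2(d[:,1],d[:,0])
print('yaw45',np.degrees(a)%90-45,'r',np.hypot(*d.T)); print('plunger top',atz(t,U((294,225),[(150,165)])[0],.058))
L=np.array([atz(t,p,.056) for p in U((388,244),[(185,95),(100,128),(135,215)])]);print('lugs',L,'c',(L[0]+L[2])/2)
v=L[0]-L[2];print('yaw',np.degrees(np.arctan2(v[1],v[0]))%90,np.linalg.norm(v))
# contrast fits by polygons
def M(d,polys,ss=8,c=None,h=22):
    m=np.zeros((2*h*ss,2*h*ss),np.uint8)
    for q,col in polys:
        z=np.array([proj(d,X) for X in q]);z=(z-np.array(c)+h+.5)*ss-.5
        cv2.fillPoly(m,[np.round(z*16).astype(np.int32)],col,shift=4)
    return cv2.GaussianBlur(cv2.resize(m,(2*h,2*h),interpolation=cv2.INTER_AREA).astype(float),(0,0),.7)
def ncc(a,b,w):
    a,b=a[w],b[w];a=a-a.mean();b=b-b.mean();return (a@b)/np.sqrt((a@a)*(b@b)+1e-9)
def circ(x,y,z,r): 
    k=np.linspace(0,2*np.pi,40);return np.c_[x+r*np.cos(k),y+r*np.sin(k),0*k+z]
def rot(x,y,a,pts,z):
    c,n=np.cos(a),np.sin(a);return np.array([(x+c*p-n*q,y+n*p+c*q,z) for p,q in pts])
def candle(x,y,a,z0):
    o=[]
    for z in(z0,z0+.006):
        o.append((circ(x,y,z,.02),255))
        for i in range(4):o.append((rot(x,y,a+i*np.pi/2,[(0,-.003),(.027,-.003),(.027,.003),(0,.003)],z),255))
    for z in np.linspace(z0+.006,z0+.106,30):o.append((circ(x,y,z,.0145),0))
    return o
def ctarget(f,c,h=22):
    g=f[c[1]-h:c[1]+h,c[0]-h:c[0]+h];hsv=cv2.cvtColor((g/255).astype(np.float32),cv2.COLOR_RGB2HSV)
    sat=hsv[...,1];hue=hsv[...,0]
    return sat*np.exp(-((hue-38)/9)**2)
def fitc(c_t,c_s,x0,z0,ft=ft,fs=fs,wt=None,ws=None,views='ts'):
    V=[(d,c,ctarget(f,c)) for n,d,f,c in(('t',t,ft,c_t),('s',s,fs,c_s)) if n in views]
    def cost(q):
        r=0
        for d,c,T in V:
            w=np.zeros((44,44),np.uint8);z=(np.array([proj(d,X) for X in circ(x0[0],x0[1],z0+.003,.036)])-np.array(c)+22)
            cv2.fillPoly(w,[np.round(z).astype(np.int32)],1)
            r-=ncc(M(d,candle(q[0],q[1],q[2],z0),c=c),T,w>0)
        return r
    best=None
    for a in np.radians(np.arange(0,90,10)):
        o=minimize(lambda u:cost((x0[0]+u[0]*.004,x0[1]+u[1]*.004,a+u[2]*.15)),[0,0,0],method='Nelder-Mead',options=dict(maxfev=90,initial_simplex=[[0,0,0],[1,0,0],[0,1,0],[0,0,1]]))
        q=(x0[0]+o.x[0]*.004,x0[1]+o.x[1]*.004,np.degrees(a+o.x[2]*.15)%90,o.fun)
        if best is None or q[3]<best[3]:best=q
    return best
if __name__=='__main__':
    for v in('t','s','ts'):print(v,fitc((388,244),(142,229),(.450,-.252),.05,views=v))
E
python3 fit.py
```

```text
posts [[0.4851 0.0044]
 [0.4778 0.0249]
 [0.4991 0.0353]
 [0.507  0.0123]] [0.4922 0.0192 0.09  ]
yaw45 [19.1889 23.5546 21.7619 19.9459] r [0.0165 0.0155 0.0175 0.0163]
plunger top [0.494 0.02  0.058]
lugs [[ 0.4745 -0.2617  0.056 ]
 [ 0.4611 -0.2295  0.056 ]
 [ 0.4286 -0.2432  0.056 ]] c [ 0.4515 -0.2525  0.056 ]
yaw 68.10170130617544 0.04944094064043727
t (np.float64(0.4513912320848717), np.float64(-0.25386882707417224), np.float64(64.21533551321234), np.float64(-0.6671778195842697))
s (np.float64(0.449682705561153), np.float64(-0.2533830363869758), np.float64(57.78857680382451), np.float64(-0.665509352694518))
ts (np.float64(0.45083747977133065), np.float64(-0.25345845727141453), np.float64(63.09728642188001), np.float64(-1.3098015123754223))
```

```bash
python3 -m creep '[[1,0.1,-0.1,0,0],[1,0.1,-0.2,0,0],[1,0.1,-0.3,0,0],[1,0.1,-0.4,0,0],[1,0.1,-0.5,0,0],[1,0.1,-0.6,0,0],[1,0.1,-0.7,0,0],[1,0.1,-0.8,0,0],[1,0.1,-0.8,0,0],[1,0.1,-0.8,0,0]]' 40
```

```text
clock: 10.2
position: [0.4521, -0.1338, 0.2443]
ee_rot: [0.0, 0.002, 1.0, -0.0]
contact_force: [0.3, 0.5, 0.6]
width: 0.0855
gripper_force: 0.0
```

```bash
python3 -m creep '[[1,0.002,-0.1,0,0],[1,0.002,-0.2,0,0],[1,0.002,-0.239,0,0],[1,0.002,-0.239,0,0],[1,0.002,-0.239,0.08,0],[1,0.002,-0.239,0.16,0],[1,0.002,-0.239,0.22,0],[1,0.002,-0.239,0.245,0],[1,0.002,-0.239,0.245,0]]' && python3 -m creep '[[0,0,0,0,0],[0,0,0,0,0],[0,0,0,0,0],[0,0,0,0,0],[0,0,0,0,0],[0,0,0,0,0],[0,0,0,0,0]]' 40
```

```text
clock: 11.1
position: [0.4497, -0.2475, 0.1199]
ee_rot: [-0.002, -0.001, 1.0, 0.002]
contact_force: [0.9, -0.4, 0.0]
width: 0.0853
gripper_force: 0.0
clock: 11.8
position: [0.4516, -0.251, 0.1227]
ee_rot: [0.001, 0.0, 1.0, -0.0]
contact_force: [0.7, 0.0, 6.1]
width: 0.028
gripper_force: 40.1
```

```bash
python3 -m creep '[[0,0,0,-0.05,0],[0,0,0,-0.12,0],[0,0,0,-0.2,0],[0,0,0,-0.22,0],[0,-0.084,0.1,-0.22,0.02],[0,-0.084,0.2,-0.22,0.04],[0,-0.084,0.3,-0.22,0.06],[0,-0.084,0.4,-0.22,0.08],[0,-0.084,0.5,-0.22,0.1],[0,-0.084,0.538,-0.22,0.122]]' 60 && python3 -m creep '[[0,0,0,0,0],[0,0,0,0,0],[0,0,0,0,0]]';python3 - <<'E'
from h import *
import fit
np.set_printoptions(precision=4,suppress=True)
T=[shot('top') for _ in range(4)];S=[shot('scene') for _ in range(4)]
ft=np.mean([d['frame'] for d in T],0);fs=np.mean([d['frame'] for d in S],0);np.save('t2.npy',ft);np.save('s2.npy',fs)
st=manip.get_state();p=st['position'];print(p,st['ee_rot'],st['width'])
z=p[2]-.0727;P=(p[0],p[1],z+.003)
ct=tuple(map(int,proj(fit.t,P)));cs=tuple(map(int,proj(fit.s,P)));print(z,ct,cs)
for v in('s','ts'):print(v,fit.fitc(ct,cs,p[:2],z,ft,fs,views=v))
q=[cv2.resize(f[c[1]-25:c[1]+25,c[0]-25:c[0]+25,::-1].astype(np.float32),(400,400),interpolation=cv2.INTER_CUBIC) for f,c in((ft,ct),(fs,cs))]
cv2.imwrite('pics/over.png',np.clip(np.hstack(q)*1.3,0,255).astype(np.uint8))
E
```

```text
clock: 12.8
position: [0.4915, 0.0213, 0.2304]
ee_rot: [-0.002, 0.376, 0.927, 0.0]
contact_force: [0.9, -0.5, -1.6]
width: 0.0281
gripper_force: 59.6
clock: 13.1
position: [0.4928, 0.0175, 0.2311]
ee_rot: [-0.001, 0.374, 0.927, -0.001]
contact_force: [0.4, -0.6, -2.3]
width: 0.0277
gripper_force: 59.6
posts [[0.4851 0.0044]
 [0.4778 0.0249]
 [0.4991 0.0353]
 [0.507  0.0123]] [0.4922 0.0192 0.09  ]
yaw45 [19.1889 23.5546 21.7619 19.9459] r [0.0165 0.0155 0.0175 0.0163]
plunger top [0.494 0.02  0.058]
lugs [[ 0.4745 -0.2617  0.056 ]
 [ 0.4611 -0.2295  0.056 ]
 [ 0.4286 -0.2432  0.056 ]] c [ 0.4515 -0.2525  0.056 ]
yaw 68.10170130617544 0.04944094064043727
[0.4931 0.0178 0.2318] [0.     0.3746 0.9272 0.    ] 0.027454082889688307
0.15910699838992148 (295, 226) (253, 188)
s (np.float64(0.49050294297767927), np.float64(0.018184665569070432), np.float64(19.147191721722066), np.float64(-0.5488154469090106))
ts (np.float64(0.4915026010449509), np.float64(0.017526366152660084), np.float64(21.948138055608556), np.float64(-0.5213568151061067))
```

View pics/over.png

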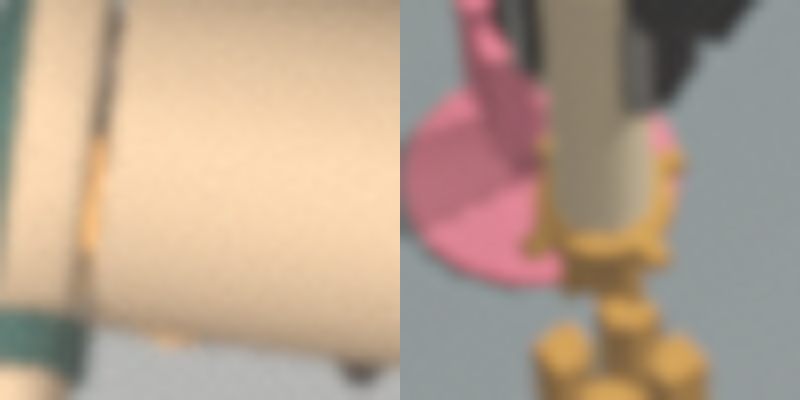

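The scene view shows the collar lugs at about (540,150), (675,160), (535,240) and (660,250), almost over the notches, with the posts just below. I'll refine the relative pose with a render fit of the holder in the same view.

```bash
cat > hold.py <<'E'
from fit import *
def holder(x,y,a):
    o=[(circ(x,y,.004,.048),170)]
    o+= [(circ(x,y,z,.010),110) for z in np.linspace(.004,.04,8)]
    B=[(.0046,.0072),(.0072,.0046),(.019,.0046),(.019,.019),(.0046,.019)]
    bl=[rot(x,y,a+i*np.pi/2,B,0) for i in range(4)]
    for z,c in[(z,110) for z in np.linspace(.04,.0895,25)]+[(.09,255)]:
        for b in bl:
            q=b.copy();q[:,2]=z;o.append((q,c))
    # draw back-to-front so near blocks hide far ones
    cam=-np.array(s['R']).T@np.array(s['t'])
    o=o[:9]
    for b in sorted(bl,key=lambda b:-np.linalg.norm(b[:,:2].mean(0)-cam[:2])):
        for z,c in[(z,110) for z in np.linspace(.04,.0895,25)]+[(.09,255)]:
            q=b.copy();q[:,2]=z;o.append((q,c))
    return o
if __name__=='__main__':
    for n,d,f,C in(('s',s,fs,(254,209)),('t',t,ft,(294,226))):
        g=f[C[1]-22:C[1]+22,C[0]-22:C[0]+22].max(-1)
        w=np.zeros((44,44),np.uint8)
        for z in(.06,.09):
            cv2.fillPoly(w,[np.round(np.array([proj(d,X) for X in circ(.4935,.019,z,.03)])-np.array(C)+22).astype(np.int32)],1)
        R=[]
        for a0 in(5,20,35,50,65,80):
            o=minimize(lambda u:-ncc(M(d,holder(.4935+u[0]*.003,.019+u[1]*.003,np.radians(a0+u[2]*8)),c=C),g,w>0),[0,0,0],method='Nelder-Mead',options=dict(maxfev=80,initial_simplex=[[0,0,0],[1,0,0],[0,1,0],[0,0,1]]))
            R.append((round(o.fun,3),.4935+o.x[0]*.003,.019+o.x[1]*.003,(a0+o.x[2]*8)%90))
        print(n,np.array(sorted(R)[:3]))
    L=np.array([atz(s,(253-25+(a-400)/8-.5,188-25+b/8-.5),.162) for a,b in[(541,148),(678,160),(535,243),(660,255)]]);print(L)
    c=L.mean(0);v=L-c;print(c,np.degrees(np.arctan2(v[:,1],v[:,0]))%90,np.hypot(v[:,0],v[:,1]))
E
python3 hold.py
```

```text
posts [[0.4851 0.0044]
 [0.4778 0.0249]
 [0.4991 0.0353]
 [0.507  0.0123]] [0.4922 0.0192 0.09  ]
yaw45 [19.1889 23.5546 21.7619 19.9459] r [0.0165 0.0155 0.0175 0.0163]
plunger top [0.494 0.02  0.058]
lugs [[ 0.4745 -0.2617  0.056 ]
 [ 0.4611 -0.2295  0.056 ]
 [ 0.4286 -0.2432  0.056 ]] c [ 0.4515 -0.2525  0.056 ]
yaw 68.10170130617544 0.04944094064043727
s [[-0.63    0.4921  0.0204 17.1048]
 [-0.63    0.4922  0.0206 18.352 ]
 [-0.63    0.4924  0.0205 16.4169]]
t [[-0.471   0.496   0.0214 10.235 ]
 [-0.467   0.4957  0.0214  9.185 ]
 [-0.466   0.4957  0.0214  9.21  ]]
[[ 0.467   0.006   0.162 ]
 [ 0.4832  0.0419  0.162 ]
 [ 0.4996 -0.0048  0.162 ]
 [ 0.5143  0.0272  0.162 ]]
[0.491  0.0176 0.162 ] [25.7622 17.8166 20.9211 22.4571] [0.0266 0.0256 0.0239 0.0252]
```

Yaw agrees within a few degrees. I'll shift 2.3 mm along tool y and descend to just above spline contact.

```bash
python3 -m creep '[[0,0,0.0046,0,0],[0,0,0.0046,0.03,0],[0,0,0.0046,0.05,0],[0,0,0.0046,0.06,0],[0,0,0.0046,0.068,0],[0,0,0.0046,0.072,0],[0,0,0.0046,0.072,0],[0,0,0.0046,0.072,0]]' && python3 -m creep '[[0,0,0,0.004,0],[0,0,0,0.008,0],[0,0,0,0.012,0],[0,0,0,0.016,0],[0,0,0,0.016,0]]'
```

```text
clock: 14.3
position: [0.4949, 0.02, 0.1961]
ee_rot: [0.0, 0.374, 0.927, 0.0]
contact_force: [0.1, 0.8, -0.6]
width: 0.0278
gripper_force: 59.6
clock: 14.8
position: [0.4944, 0.02, 0.1874]
ee_rot: [-0.0, 0.374, 0.927, -0.0]
contact_force: [-0.6, -0.5, -1.9]
width: 0.0278
gripper_force: 59.6
```

```bash
python3 -m creep '[[0,0,0,0.006,0],[0,0,0,0.012,0],[0,0,0,0.018,0],[0,0,0,0.024,0],[0,0,0,0.028,0],[0,0,0,0.028,0]]'
```

```text
clock: 15.4
position: [0.4944, 0.02, 0.1734]
ee_rot: [-0.0, 0.374, 0.927, -0.0]
contact_force: [-0.1, -1.1, -1.7]
width: 0.0274
gripper_force: 59.6
```

```bash
python3 -m creep '[[0,0,0,0.004,0],[0,0,0,0.008,0],[0,0,0,0.012,0],[0,0,0,0.015,0],[0,0,0,0.015,0]]' && python3 -m creep '[[0,0,0,0.003,0],[0,0,0,0.005,0],[0,0,0,0.006,0],[0,0,0,0.006,0],[0,0,0,0.006,0]]'
```

```text
clock: 15.9
position: [0.4949, 0.0199, 0.1668]
ee_rot: [0.0, 0.374, 0.927, 0.0]
contact_force: [-0.5, -0.1, 4.7]
width: 0.0281
gripper_force: 60.1
clock: 16.4
position: [0.495, 0.0199, 0.1641]
ee_rot: [0.001, 0.374, 0.927, 0.0]
contact_force: [-1.8, -0.6, 6.3]
width: 0.0277
gripper_force: 60.3
```

```bash
python3 -m creep '[[0,0,0,0.002,0],[0,0,0,0.004,0],[0,0,0,0.005,0],[0,0,0,0.005,0],[0,0,0,0.005,0]]'&& python3 -m creep '[[0,0,0,0.001,0],[0,0,0,0.002,0],[0,0,0,0.002,0],[0,0,0,0.002,0]]'
```

```text
clock: 16.9
position: [0.4951, 0.0198, 0.1627]
ee_rot: [0.001, 0.374, 0.927, 0.0]
contact_force: [-2.4, -0.1, 13.8]
width: 0.0277
gripper_force: 61.2
clock: 17.3
position: [0.4952, 0.0197, 0.1627]
ee_rot: [0.001, 0.374, 0.927, 0.0]
contact_force: [-4.6, -0.6, 19.8]
width: 0.0279
gripper_force: 61.8
```

z has stopped at the predicted flush height (0.1627) while the force rises, so the collar is seated. I'll check the seat and the cap in a picture.

```bash
python3 - <<'E'
from h import *
s=shot('scene');x,y=map(int,proj(s,(.495,.02,.09)));u,v=map(int,proj(s,(.503,.269,.02)))
q=[cv2.resize(s['frame'][b-25:b+25,a-25:a+25,::-1],(400,400),interpolation=cv2.INTER_CUBIC) for a,b in((x,y),(u,v))]
cv2.imwrite('pics/end.png',cv2.convertScaleAbs(np.hstack(q),alpha=1.3))
t=shot('top')
for c in('scene','top'):
    for r in eyes.place_of(c,'cap'): print(c,r['centre'],round(r['confidence'],2))
print(manip.get_state()['clock'],manip.get_state()['contact_force'])
E
```

```text
top [207.4, 219.4] 0.63
17.5 [-4.45277839 -1.48107103 19.76226889]
```

View pics/end.png

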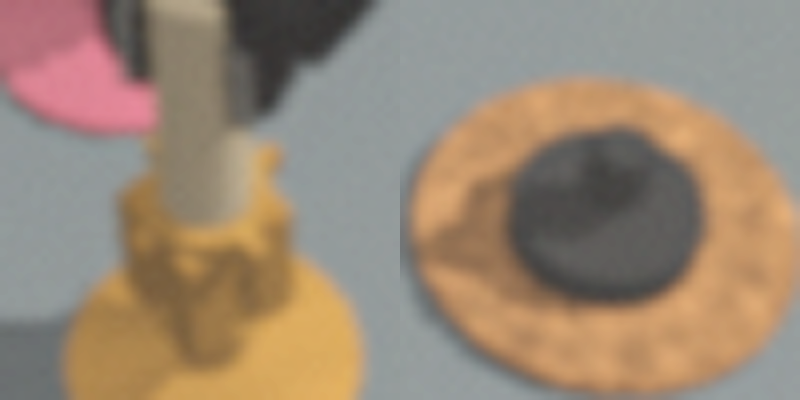

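The collar sits flush on the cup at about (215,220), with lugs over the notches. The cap stands upright in the middle of the coaster at about (605,210). Handing in.

```bash
python3 -c "
from rig import manip
print(manip.sign_off())"
```

```text
the job is handed in; nothing more can be done
None
```

The job is handed in at about 17.5 s on the clock: the cap stands released on the coaster, and the ivory candle is seated with its collar flush and held down with about 20 N; the hand-in gave no verdict.

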